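# Set a sprung feeder slide to its mid position

## Robot

A 6-joint arm with a two-finger parallel gripper is mounted at the origin on the work surface. World frame = base frame: x ahead of the robot, y to its left, z up, the work surface at z = 0. Lengths are in mm, angles in rad, forces in N, time in s.
With the tool pointing down it reaches from about 400 to 825 mm from the base axis. Payload 7 kg.
Tool frame: the origin (TCP) lies midway between the tips of the shut fingers; the grasp point (between the pads) lies grasp_offset behind it (grasp_offset is the distance from the TCP to the grasp point, in mm); z points along the fingers, y is the direction in which the jaws open and shut (so a half turn about z gives the same grasp; the last joint's range is limited). The gripper opens to 85 mm and grips with 20 to 120 N. Pads are 22 mm wide; open, the fingers measure 114 mm over their backs; the gripper's body (76 mm by 85 mm) begins 54 mm behind the grasp point. The pads swing forward as they close: fully open they stand 13 mm farther back than shut.
Start: joints at [-0.943, 0.359, 0.012, 0, -1.224, -0.288], TCP at [224.949, -636.391, 207.002] pointing down, gripper open.
Joint ranges: [-3.07, 3.07], [-1.43, 2.12], [-1.02, 1.25], [-3.03, 1.67], [-3.05, -0], [-3.03, 3.03]. Speed limits (rad/s): [2.39, 2.39, 3.01, 3.14, 3.14, 3.14].

## Interface

Orientations are given as a rotation vector (axis times angle).
In Python, from bench import * gives the robot as it stands.
- The arm moves only by the tool send_rows, never from a script. Its argument "targets" is a list of rows, each a list of 7 numbers: the shift along the tool's x, y, z in cm, then the turn, a rotation vector about the tool's x, y, z in degrees, then the opening in per cent of the stroke, from 0 (shut) to 100 (fully open). A call has 1 to 20 rows; each row shifts and turns the commanded pose from where the row before left it, along the tool's axes as they then stand; what a row does not reach is not made up. A row lasts 1/12 s, in which the tool goes at most 41.7 mm and 7.16 degrees, less where a joint would pass 70% of its speed; a pose out of reach is approached as far as the arm can. A call is refused whole if a number of a shift passes 4.17 or a number of a turn 7.16, either way. A call with a gripper value outside its range is refused whole. The fingers move at their own pace and stop on an object; the grip force is fixed at half the most. Time passes only in rows, so rows that do not move let the fingers close. It gives the time, the measured TCP pose, the force and the opening at its end, in the units of the state.
- observe(): the state, without advancing time (a new reading comes with each control period).
- capture(name): name is "scene" or "side" or "wrist"; returns the picture (384x512x3 uint8, blue, green, red); there is no depth.
- camera_params(name): a dict with "K" (3x3 intrinsics, pixels), "T" (4x4, takes a point from camera to world coordinates). Camera axes: x right, y down, z forward; pixel columns grow to the right and rows downward; lengths in mm; the calibration is good to about 2 mm. A picture is of the moment at which its call begins: read the wrist's pose just before it. camera_params takes no time and is no camera call; for the wrist camera it gives the pose at the moment of the call.
- finish_job(): hands the job in, once; it reports no verdict.
The state is a dict: "clock": time; "joint_positions": joint angles; "dq": joint speeds; "joint_torque": joint torques, N m; "tcp_pos": TCP position; "orientation": TCP orientation; "ft_force": force on the tool from outside, world axes, zero at the start; "ft_torque": the same for the moment, N m; "width": finger opening in mm.
Only numpy, scipy, OpenCV 4.12 (cv2) and the standard library are available. Lean on these libraries where they do the work, as an engineer would, in place of code of your own. Each camera call takes 0.05 s, during which the arm holds its last target. There are 200 camera calls.

## Task

Set the feeder with the red pieces in its magazine to standby: with the fingertips push its blue push plate all the way in to the end stop, then let go so that the slide springs back and catches on its stop pin at mid position. Leave the feeder with the black pieces alone, and do not move or pick up any of the loose things.

Things in the scene. Friction and masses are not known exactly. Their poses are not given: they have to be found in the camera images.
- feeder_red: fixed feeder with red pieces: grey base plate 280 x 80 x 12 mm. Origin: centre of its underside; +x along the plate, the way its slide is pushed. Along x (mm): blue push plate near -115; rails (52 wide, 32 high) -55 to 100; bridge with yellow-headed stop pin (64 high) at 0; magazine tower (52 x 52, 142 high, four red discs 37 mm across between corner posts) at 75
- push_red (a point): centre of the face to push on the red feeder's slide: the -x side of its upright blue push plate (12 mm thick, 34 wide, 14 to 78 mm above the table). 60 mm above the table; moves with the slide; axes as the feeder's: push towards +x. At rest it is 121 mm to the -x side of the feeder's origin; the space behind it is open down to the base plate
- slide_red (a joint): travel of the red feeder's slide along the feeder's +x (m): 0 = out, 0.050 = at the end stop. A spring drives it back (4 N at 0, 10 N at 0.050; a damper adds 2.5 N at 0.1 m/s). Pushed past 0.031, the stop pin drops by itself behind a rib on the slide; released, the slide then returns only to 0.030 and stays (mid position)
- pin_red (a joint): drop of the red feeder's sprung stop pin, in m: 0 = up, riding on the slide's rib; about 0.007 = down, the slide is caught. It works by itself and need not be touched
- feeder_black: fixed feeder with black pieces: grey base plate 280 x 80 x 12 mm. Origin: centre of its underside; +x along the plate, the way its slide is pushed. Along x (mm): blue push plate near -115; rails (52 wide, 32 high) -55 to 100; bridge with yellow-headed stop pin (64 high) at 0; magazine tower (52 x 52, 142 high, four black discs 37 mm across between corner posts) at 75
- push_black (a point): centre of the face to push on the black feeder's slide: the -x side of its upright blue push plate (12 mm thick, 34 wide, 14 to 78 mm above the table). 60 mm above the table; moves with the slide; axes as the feeder's: push towards +x. At rest it is 121 mm to the -x side of the feeder's origin; the space behind it is open down to the base plate
- slide_black (a joint): travel of the black feeder's slide along the feeder's +x (m): 0 = out, 0.050 = at the end stop. A spring drives it back (4 N at 0, 10 N at 0.050; a damper adds 2.5 N at 0.1 m/s). Pushed past 0.031, the stop pin drops by itself behind a rib on the slide; released, the slide then returns only to 0.030 and stays (mid position)
- pin_black (a joint): drop of the black feeder's sprung stop pin, in m: 0 = up, riding on the slide's rib; about 0.007 = down, the slide is caught. It works by itself and need not be touched
- piece_red: red disc-shaped workpiece, 30 mm across, 25 mm high, standing loose on the red feeder's base plate beyond the magazine; a bystander. Origin: centre of its underside
- piece_black: black workpiece of the same size, standing loose on the black feeder's base plate beyond the magazine; a bystander. Origin: centre of its underside
- piece_silver: aluminium workpiece of the same size, standing loose on the table off the push-plate end of the red feeder, some 60 mm beyond the end of its plate; a bystander. Origin: centre of its underside
- screwdriver: screwdriver lying loose on the table at the robot's right; a bystander. Origin: in its length, on its underside
- mug: white mug, 76 mm across, 90 mm high, standing at the robot's left; a bystander. Origin: centre of its underside
- spool: orange spool, 60 mm across, 40 mm high, standing at the robot's right; a bystander. Origin: centre of its underside
- oiler: white oil bottle, 40 mm across, 110 mm high, standing at the robot's left; a bystander. Origin: centre of its underside

How it is judged:
By the outcome, as a careful person would: the job done as asked, in the order asked, and still so for the second after the job is handed in, with the robot touching nothing.
It also fails if it takes over 32 s, if anything falls off the work surface, if the arm or the gripper's body presses on something with over 40 N, if the wrist force passes 120 N, or if a joint passes its speed limit or range.

## Working session

There is one attempt and no reset: what is moved stays moved. The work goes in short steps, Python scripts to look and compute and a tool call to move; the robot and the scene stay as the last step left them, time stands still between calls to the robot, and variables do not carry over. Pictures are saved under pics/ and viewed, about 8 in all and at most 12, crops included, and the job is handed in when it is done.

Besides the shell and the picture viewer there is one more tool, called after "Call:" by a JSON object that holds its "op" and its "data". send_rows: Moves the arm, as the interface text tells. Its arguments: {"type":"object","properties":{"targets":{"type":"array"}},"required":["targets"]}

```bash
mkdir -p pics
python3 - <<'E'
from bench import *
import cv2
s=observe(); print(s)
for n in ("scene","side"):
    cv2.imwrite(f"pics/{n}1.png",capture(n)); p=camera_params(n); print(n,p["K"].tolist() if hasattr(p["K"],'tolist') else p["K"],p["T"])
E
```

```text
{'clock': 0.0, 'joint_positions': array([-9.42887626e-01,  3.59375917e-01,  1.10593056e-02, -3.35476174e-04,
       -1.22409062e+00, -2.88093843e-01]), 'dq': array([ 0.00280076, -0.00036905,  0.00155074,  0.00099854,  0.00081893,
        0.00028761]), 'joint_torque': array([ 2.73064004e-03, -5.83332467e+01,  2.93415320e+01,  6.93662122e+00,
       -5.99922671e-03, -8.08095888e-05]), 'tcp_pos': array([ 224.77716008, -635.92628823,  206.0736409 ]), 'orientation': array([ 5.30965772e-01, -3.09596124e+00, -2.48835002e-03]), 'ft_force': array([-0.44160346, -0.00904245, -0.22701661]), 'ft_torque': array([-0.02820133,  0.04080861,  0.03569127]), 'width': 84.99199357182573}
scene [[468.8236376197448, 0.0, 249.72235730664164], [0.0, 468.8236376197448, 183.6914133088399], [0.0, 0.0, 1.0]] [[ 1.57360785e-01  8.07272311e-01 -5.68813677e-01  1.27289935e+03]
 [ 9.87477042e-01 -1.35191848e-01  8.13157775e-02 -6.01659533e+01]
 [-1.12549968e-02 -5.74486362e-01 -8.18436769e-01  1.10869748e+03]
 [ 0.00000000e+00  0.00000000e+00  0.00000000e+00  1.00000000e+00]]
side [[458.8919060452252, 0.0, 258.60976176642833], [0.0, 458.8919060452252, 193.74060928675325], [0.0, 0.0, 1.0]] [[-7.92425705e-01 -4.24900617e-01  4.37631087e-01 -4.86289087e+01]
 [-6.09932719e-01  5.44201988e-01 -5.76043640e-01  7.90489143e+02]
 [ 6.60159029e-03 -7.23397306e-01 -6.90400432e-01  9.83148726e+02]
 [ 0.00000000e+00  0.00000000e+00  0.00000000e+00  1.00000000e+00]]
```

View pics/scene1.png

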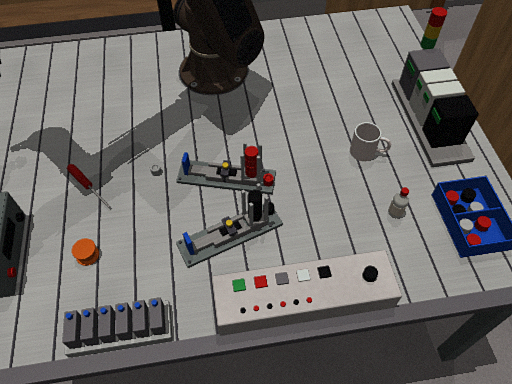

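View pics/side1.png

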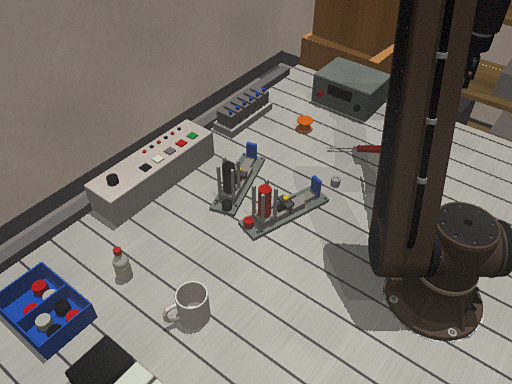

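```bash
cat > h.py <<'E'
import numpy as np, cv2
from bench import *
def ray(n,u,v,P=None):
    p=P or camera_params(n);K=np.array(p["K"]);T=np.array(p["T"])
    d=T[:3,:3]@np.linalg.inv(K)@[u,v,1]; return T[:3,3],d/np.linalg.norm(d)
def plane(n,u,v,z):
    c,d=ray(n,u,v); return (c+d*(z-c[2])/d[2]).round(1)
def tri(a,b):
    A=[];B=[]
    R=[ray("scene",*a),ray("side",*b)]
    M=sum(np.eye(3)-np.outer(d,d) for c,d in R);r=sum((np.eye(3)-np.outer(d,d))@c for c,d in R)
    p=np.linalg.solve(M,r); return p.round(1),[round(float(np.linalg.norm((np.eye(3)-np.outer(d,d))@(p-c))),1) for c,d in R]
def blobs(im,lo,hi,box,mn=4):
    x0,y0,x1,y1=box;h=cv2.cvtColor(im[y0:y1,x0:x1],cv2.COLOR_BGR2HSV);m=cv2.inRange(h,lo,hi)
    n,l,s,c=cv2.connectedComponentsWithStats(m)
    return [(s[i].tolist(),(c[i]+[x0,y0]).round(1).tolist()) for i in range(1,n) if s[i][4]>=mn and not s[i].__setitem__(slice(0,2),s[i][:2]+[x0,y0])]
E
python3 - <<'E'
from h import *
a=cv2.imread("pics/scene1.png");b=cv2.imread("pics/side1.png")
bx={"scene":(145,135,290,200),"side":(230,165,350,240)}
for n,im in(("scene",a),("side",b)):
    for c,lo,hi in(("blue",(105,120,50),(130,255,255)),("yel",(20,110,80),(35,255,255)),("red",(0,150,60),(6,255,255))):
        print(n,c,blobs(im,lo,hi,bx[n]))
ca=cv2.resize(a[140:200,145:285],None,fx=5.5,fy=5.5,interpolation=cv2.INTER_CUBIC)
cb=cv2.resize(b[165:240,230:350],None,fx=6,fy=6,interpolation=cv2.INTER_CUBIC)
cv2.imwrite("pics/ca.png",ca);cv2.imwrite("pics/cb.png",cb)
E
```

```text
scene blue [([182, 152, 7, 23, 96], [184.9, 162.7])]
scene yel [([222, 162, 7, 6, 30], [225.0, 164.5])]
scene red [([245, 146, 13, 11, 115], [251.1, 151.1]), ([245, 159, 4, 4, 5], [246.8, 160.4]), ([247, 166, 7, 3, 12], [249.8, 167.2]), ([250, 172, 5, 1, 5], [252.0, 172.0]), ([263, 173, 11, 9, 72], [268.0, 177.2])]
side blue [([312, 175, 9, 8, 31], [316.1, 178.8]), ([318, 191, 2, 4, 5], [318.8, 192.8])]
side yel [([240, 167, 1, 4, 4], [240.0, 168.5]), ([283, 195, 6, 6, 28], [285.4, 197.5])]
side red [([258, 184, 14, 17, 107], [264.1, 189.4]), ([269, 196, 2, 7, 9], [269.8, 198.6]), ([259, 202, 2, 4, 5], [259.2, 203.8]), ([267, 204, 4, 3, 7], [269.0, 204.9]), ([259, 207, 1, 6, 6], [259.0, 209.5]), ([268, 208, 3, 5, 7], [269.1, 210.3]), ([244, 217, 10, 7, 61], [248.4, 219.9])]
```

View pics/ca.png

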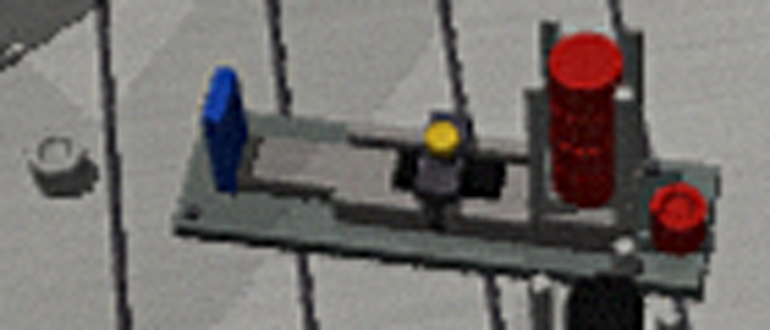

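View pics/cb.png

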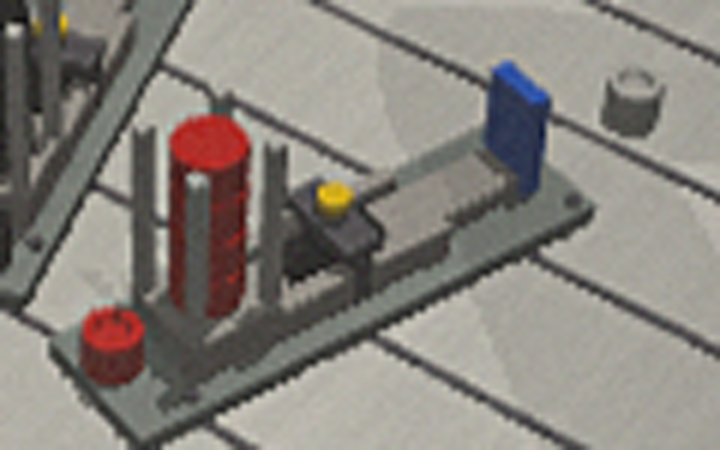

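Run:
```python
from h import *
S=lambda u,v:(145+(u+.5)/5.5-.5,140+(v+.5)/5.5-.5)
D=lambda u,v:(230+(u+.5)/6-.5,165+(v+.5)/6-.5)
print("yellow",tri((225,164.5),(285.4,197.5)))
print("reddisc",tri(S(586,62),D(209,142)))
print("bluetop",tri(S(223,75),D(521,83)))
print("loose red",tri(S(678,205),D(112,330)), "silver", tri(S(60,152),D(638,76)))
print("scene corners z12",plane("scene",*S(177,228),12),plane("scene",*S(703,290),12),plane("scene",*S(719,168),12))
print("side corners",plane("side",*D(592,208),12),plane("side",*D(143,440),12),plane("side",*D(52,345),12))
y=tri((225,164.5),(285.4,197.5))[0]
for n,P in (("S",[plane("scene",*S(177,228),12),plane("scene",*S(703,290),12)]),("D",[plane("side",*D(592,208),12),plane("side",*D(143,440),12)])):
    d=P[1]-P[0];print(n,np.linalg.norm(d),np.degrees(np.arctan2(d[1],d[0])))
```

```text
yellow (array([466.4, -14.7,  59.5]), [0.6, 0.6])
reddisc (array([490.2,  56.6, 134.7]), [0.8, 0.8])
bluetop (array([ 427.6, -119.6,   82.3]), [1.4, 1.4])
loose red (array([511.4, 100.8,  34.4]), [0.1, 0.1]) silver (array([ 413.8, -215.5,   24.4]), [2.8, 2.8])
scene corners z12 [ 466.9 -156.7   12. ] [550.6 107.2  12. ] [475.3 130.   12. ]
side corners [ 385.8 -130.6   12. ] [469.7 130.3  12. ] [541.1 109.9  12. ]
S 276.85537740849463 72.4027639010886
D 274.058424428077 72.17329185330559
```

Call:
{"op": "send_rows", "data": {"targets": [[0,0,0,0,0,-6.6,0],[0,0,0,0,0,-6.6,0],[0,0,0,0,0,-6.6,0],[0,0,0,0,0,-6.6,0],[0,0,0,0,0,-6.6,0],[0,0,0,0,0,-6.6,0],[0,0,0,0,0,-6.6,0],[0,0,0,0,0,-6.6,0],[-3.2,-0.25,0,0,0,0,0],[-3.2,-0.25,0,0,0,0,0],[-3.2,-0.25,0,0,0,0,0],[-3.2,-0.25,0,0,0,0,0],[-3.2,-0.25,0,0,0,0,0],[-3.2,-0.25,0,0,0,0,0],[-3.2,-0.25,0,0,0,0,0],[-3.2,-0.25,0,0,0,0,0],[-3.2,-0.25,0,0,0,0,0],[-3.2,-0.25,0,0,0,0,0],[-3.2,-0.25,0,0,0,0,0],[-3.2,-0.25,0,0,0,0,0]]}}

```text
clock: 1.77
tcp_pos: [370.5, -278.2, 206.9]
orientation: [-1.852, 2.537, 0.0]
ft_force: [0.8, -0.4, 0.6]
width: 0.3
```

```bash
cat >> h.py <<'E'
from scipy.spatial.transform import Rotation as Rn
O=np.array([467,-13.5]);th=np.radians(72.2);U=np.array([np.cos(th),np.sin(th)]);V=np.array([-U[1],U[0]])
def st():
    s=observe();R=Rn.from_rotvec(s["orientation"]).as_matrix();p=s["tcp_pos"]
    print("t",s["clock"],"tcp",p.round(1),"along",((p[:2]-O)@U).round(1),"lat",((p[:2]-O)@V).round(1),"w",s["width"],"F",s["ft_force"].round(2),"toolx",np.degrees(np.arctan2(R[1,0],R[0,0])).round(2),"z",R[:,2].round(3))
    return p,R
E
python3 - <<'E'
from h import *
p,R=st()
t=np.r_[O+U*-152,206]; print("to target, tool cm",(R.T@(t-p)/10).round(2))
E
```

```text
t 1.7667 tcp [ 370.5 -278.2  206.9] along -281.5 lat 10.9 w 0.32634215476502776 F [ 0.84 -0.39  0.56] toolx -107.74 z [-0.  0. -1.]
to target, tool cm [-12.95  -1.11   0.09]
```

Call:
{"op": "send_rows", "data": {"targets": [[-3.2,-0.28,0,0,0,0,0],[-3.2,-0.28,0,0,0,0,0],[-3.2,-0.28,0,0,0,0,0],[-3.2,-0.28,0,0,0,0,0],[0,0,2.5,0,0,0,0],[0,0,2.5,0,0,0,0],[0,0,0,0,0,0,0],[0,0,0,0,0,0,0]]}}

```text
clock: 2.43
tcp_pos: [419.2, -161.3, 156.5]
orientation: [1.851, -2.535, -0.002]
ft_force: [0.6, -0.5, 1.1]
width: 0.4
```

Run:
```python
from h import *
st()
p=camera_params("wrist");T=np.array(p["T"]);print(np.array(p["K"]),T)
w=capture("wrist");a=capture("scene")
cv2.imwrite("pics/w1.png",w)
cv2.imwrite("pics/s2.png",np.vstack([cv2.resize(a[100:200,120:290],None,fx=3,fy=3),w[::1,:510]]) if 0 else cv2.resize(a[90:200,110:290],None,fx=4,fy=4))
```

```text
t 2.4333 tcp [ 419.2 -161.3  156.5] along -155.3 lat 0.4 w 0.3950528443593914 F [ 0.62 -0.53  1.11] toolx -107.71 z [-0.003 -0.    -1.   ]
[[314.84552581   0.         252.49881425]
 [  0.         314.84552581 189.30584008]
 [  0.           0.           1.        ]] [[-9.52922707e-01  2.88714522e-01  9.26403780e-02  3.95593900e+02]
 [ 3.03209223e-01  9.05756842e-01  2.96089024e-01 -2.37578393e+02]
 [ 1.57554497e-03  3.10239371e-01 -9.50657167e-01  3.21996030e+02]
 [ 0.00000000e+00  0.00000000e+00  0.00000000e+00  1.00000000e+00]]
```

View pics/w1.png

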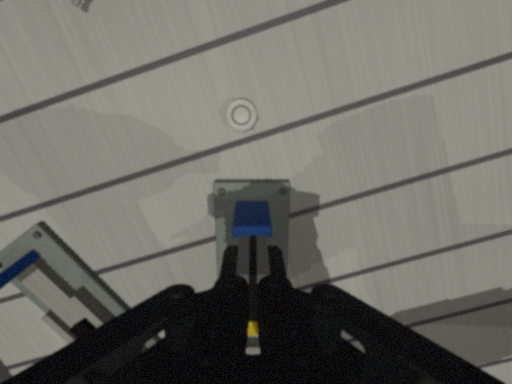

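View pics/s2.png

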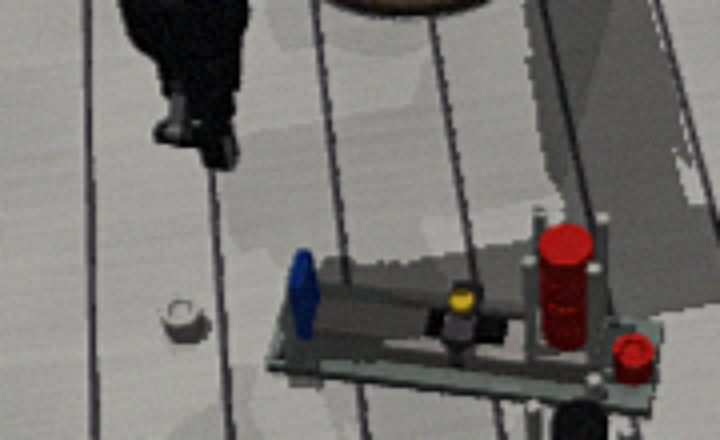

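Run:
```python
from h import *
w=cv2.imread("pics/w1.png");print(w[195:242,252].tolist()[::2])
def q(u,v,z):
    p=plane("wrist",u,v,z);print((u,v,z),p,"along",((p[:2]-O)@U).round(1),"lat",((p[:2]-O)@V).round(1))
for a in [(234,231,78),(271,231,78),(252,237,78),(235,201,14),(268,201,14),(216,181,12),(290,181,12),(241,113,25)]: q(*a)
```

```text
[[68, 72, 72], [70, 73, 72], [61, 64, 59], [59, 47, 41], [59, 36, 24], [64, 43, 32], [54, 26, 13], [60, 37, 27], [58, 39, 24], [62, 39, 29], [61, 36, 26], [57, 32, 22], [61, 37, 28], [58, 35, 22], [59, 31, 23], [74, 40, 23], [93, 51, 25], [100, 57, 28], [97, 53, 26], [98, 54, 32], [68, 40, 20], [23, 21, 14], [17, 20, 19], [12, 13, 9]]
(234, 231, 78) [ 448.  -130.4   78. ] along -117.1 lat -17.6
(271, 231, 78) [ 417.7 -120.8   78. ] along -117.2 lat 14.1
(252, 237, 78) [ 435.  -120.3   78. ] along -111.5 lat -2.2
(235, 201, 14) [ 449.3 -134.8   14. ] along -120.9 lat -20.2
(268, 201, 14) [ 416.4 -124.3   14. ] along -121.0 lat 14.3
(216, 181, 12) [ 461.3 -161.    12. ] along -142.2 lat -39.7
(290, 181, 12) [ 388.5 -137.8   12. ] along -142.3 lat 36.7
(241, 113, 25) [ 414.4 -218.9   25. ] along -211.6 lat -12.7
```

Call:
{"op": "send_rows", "data": {"targets": [[0,-0.24,2.2,0,0,0,0],[0,0,2.2,0,0,0,0],[0,0,2.2,0,0,0,0],[0,0,2.2,0,0,0,0],[0,0,2.2,0,0,0,0],[0,0,0,0,0,0,0],[-0.5,0,0,0,0,0,0],[-0.5,0,0,0,0,0,0],[-0.5,0,0,0,0,0,0],[0,0,0,0,0,0,0],[0,0,0,0,0,0,0]]}}

```text
clock: 3.45
tcp_pos: [427.9, -147.3, 48.1]
orientation: [-1.853, 2.535, -0.002]
ft_force: [-1.0, 0.4, -0.0]
width: -0.0
```

Run:
```python
from h import *
st()
a=capture("scene");b=capture("side")
i=np.hstack([cv2.resize(a[110:200,150:290],(700,450))[:,:400],cv2.resize(b[140:230,260:350],(400,400)).__class__(cv2.copyMakeBorder(cv2.resize(b[140:230,260:350],(400,400)),0,50,0,0,0).shape,dtype=np.uint8) if 0 else cv2.resize(b[140:230,260:350],(400,450))])
cv2.imwrite("pics/s3.png",i)
```

```text
t 3.45 tcp [ 427.9 -147.3   48.1] along -139.3 lat -3.7 w -0.029643508176435844 F [-0.97  0.4  -0.04] toolx -107.68 z [ 0.002  0.    -1.   ]
```

View pics/s3.png

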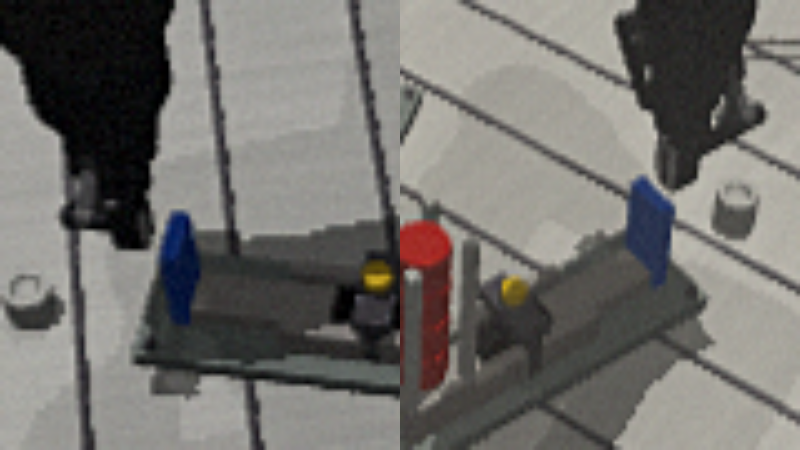

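Call:
{"op": "send_rows", "data": {"targets": [[-0.5,0.15,0.2,0,0,0,0],[-0.5,0,0,0,0,0,0],[-0.5,0,0,0,0,0,0],[-0.5,0,0,0,0,0,0],[-0.5,0,0,0,0,0,0],[-0.5,0,0,0,0,0,0],[-0.5,0,0,0,0,0,0],[-0.5,0,0,0,0,0,0],[-0.5,0,0,0,0,0,0],[-0.5,0,0,0,0,0,0],[0,0,0,0,0,0,0],[0,0,0,0,0,0,0]]}}

```text
clock: 4.55
tcp_pos: [440.3, -100.3, 45.0]
orientation: [1.852, -2.535, 0.001]
ft_force: [-0.6, -8.2, 2.5]
width: 0.2
```

Run:
```python
from h import *
st()
```

```text
t 4.55 tcp [ 440.3 -100.3   45. ] along -90.8 lat -1.1 w 0.24776765819460042 F [-0.55 -8.19  2.51] toolx -107.69 z [-0.001 -0.002 -1.   ]
```

Call:
{"op": "send_rows", "data": {"targets": [[-0.4,0,0,0,0,0,0],[-0.4,0,0,0,0,0,0],[0,0,0,0,0,0,0],[0,0,0,0,0,0,0]]}}

```text
clock: 4.88
tcp_pos: [442.4, -93.5, 45.1]
orientation: [1.851, -2.534, 0.001]
ft_force: [0.1, -13.8, 3.6]
width: 0.2
```

Call:
{"op": "send_rows", "data": {"targets": [[-0.2,0,0,0,0,0,0],[0,0,0,0,0,0,0]]}}

```text
clock: 5.05
tcp_pos: [442.2, -93.2, 45.2]
orientation: [1.85, -2.531, 0.003]
ft_force: [0.7, -25.8, 3.2]
width: 0.1
```

Call:
{"op": "send_rows", "data": {"targets": [[-0.2,0,0,0,0,0,0],[0,0,0,0,0,0,0]]}}

```text
clock: 5.22
tcp_pos: [442.1, -92.9, 45.2]
orientation: [1.849, -2.529, 0.004]
ft_force: [1.1, -36.7, 5.8]
width: 0.3
```

Run:
```python
from h import *
st()
a=capture("scene");b=capture("side")
cv2.imwrite("pics/s4.png",np.hstack([cv2.resize(a[110:200,150:290],(700,450))[:,:400],cv2.resize(b[140:230,260:350],(400,450))]))
```

```text
t 5.2167 tcp [442.1 -92.9  45.2] along -83.2 lat -0.5 w 0.2911063753543665 F [  1.08 -36.69   5.75] toolx -107.65 z [-0.005 -0.007 -1.   ]
```

View pics/s4.png

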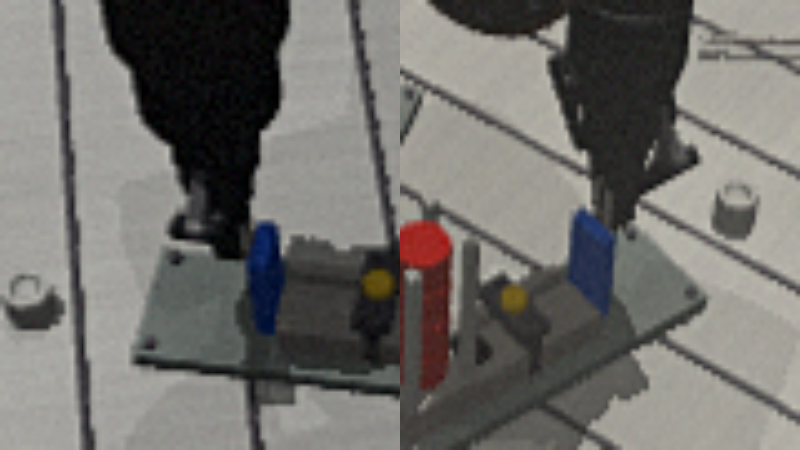

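The plate is fully in: it moved from about x=180 to x=265 in the left crop and meets the rails, and the force is rising steeply with no further travel. I'll release it now.

Call:
{"op": "send_rows", "data": {"targets": [[0.4,0,0,0,0,0,0],[0.5,0,0,0,0,0,0],[0.5,0,0,0,0,0,0],[0.5,0,0,0,0,0,0],[0.5,0,0,0,0,0,0],[0.5,0,0,0,0,0,0],[0.5,0,0,0,0,0,0],[0.8,0,0,0,0,0,0],[0.8,0,0,0,0,0,0],[0.8,0,0,0,0,0,0],[0.8,0,0,0,0,0,0],[0,0,0,0,0,0,0],[0,0,-3,0,0,0,0],[0,0,-3,0,0,0,0],[0,0,-3,0,0,0,0],[0,0,-3,0,0,0,0],[0,0,0,0,0,0,0],[0,0,0,0,0,0,0]]}}

```text
clock: 6.82
tcp_pos: [425.5, -151.1, 166.7]
orientation: [-1.85, 2.534, -0.004]
ft_force: [-0.7, 0.6, -0.7]
width: 0.2
```

Run:
```python
from h import *
st()
a=capture("scene");b=capture("side")
B=((105,120,50),(130,255,255))
print("scene blue",blobs(a,*B,(170,135,290,200)),"side",blobs(b,*B,(270,165,350,240)))
a0=cv2.imread("pics/scene1.png");
for bx in [(145,155,170,185)]: pass
cv2.imwrite("pics/s5.png",np.hstack([cv2.resize(a[110:200,150:290],(700,450))[:,:400],cv2.resize(b[140:230,260:350],(400,450))]))
```

```text
t 6.8167 tcp [ 425.5 -151.1  166.7] along -143.7 lat -2.6 w 0.2454004050553004 F [-0.66  0.58 -0.67] toolx -107.74 z [ 0.004  0.    -1.   ]
scene blue [([192, 153, 8, 23, 107], [195.5, 163.9])] side [([305, 180, 9, 11, 30], [309.2, 183.6]), ([305, 184, 2, 4, 4], [305.5, 185.5]), ([303, 187, 2, 4, 5], [303.8, 188.8]), ([303, 190, 5, 7, 13], [305.7, 193.1]), ([309, 195, 2, 6, 6], [309.3, 197.5])]
```

View pics/s5.png

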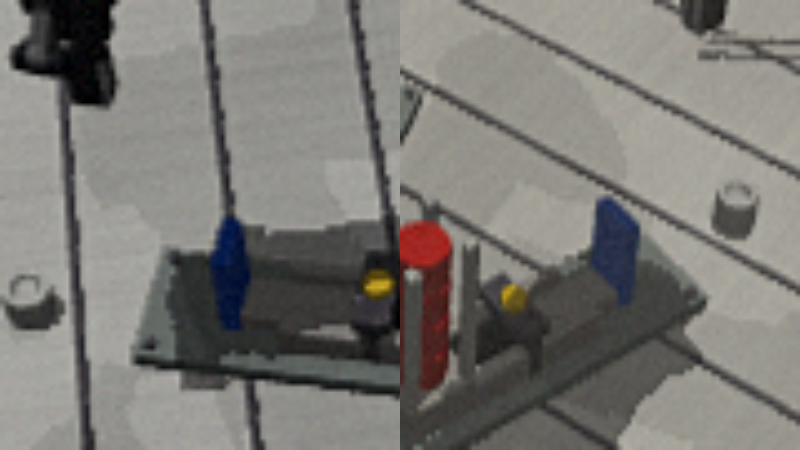

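The plate sits at mid position: it is displaced 10.6 px, against about 17 px at full travel, which is about 31 mm. The silver piece has not moved.

```bash
python3 -c "
from bench import *
print(finish_job())"
```

```text
the job is handed in; nothing more can be done
None
```

The red feeder is set to standby. With the shut fingertips I pushed its blue plate in to the end stop, then backed off and raised the tool clear. The job was handed in at about 7 s on the robot's clock.

- **End stop:** the plate stopped moving while the wrist force rose from 14 to 37 N. The fingertip position there was within about 2 mm of the expected 50 mm travel.
- **Mid position:** after release, the plate sat at about 31 mm of travel in the scene camera, which matches the 30 mm catch. I judged the catch from the plate's position; the stop pin's own drop was not measured.
- **Surroundings:** the tool ended clear of everything, with the force reading near zero. In the last pictures the silver piece stood where it was. The other loose things and the black feeder were never approached, and I did not check them again at the end.
- **Small disagreements:** the two cameras' position estimates differed by up to about 3 mm. The 8 N read partway in was about 1 N lower than the travel implied.

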